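# Seat a model car's headlamp and hold the curing torch over it

### The arm

A 7-joint arm with a two-finger parallel gripper is mounted at the origin on the work surface. World frame = base frame: x ahead of the robot, y to its left, z up, the work surface at z = 0. Lengths are in m, angles in rad, forces in N, time in s.
With the tool pointing down it reaches from about 0.4 to 0.85 m from the base axis. Payload 10.4 kg.
Tool frame: the origin (TCP) lies at the centre of the arm's flange, where the gripper is bolted on; the fingertips stand 173 mm ahead of it and the grasp point (between the pads) lies 155 mm ahead of it; z points along the fingers, y is the line along which they close (so a half turn about z gives the same grasp; the last joint's range is limited). The gripper opens to 85 mm and grips with 20 to 120 N. Pads are 22 mm wide; open, the fingers measure 114 mm over their backs; the gripper's body (76 mm by 85 mm) begins 54 mm behind the grasp point. The pads swing forward as they close: fully open they stand 13 mm farther back than shut.
Start: joints at [-1.243, 0.332, -0.065, 1.46, 0.022, 1.35, -0.088], TCP at [0.215, 0.587, 0.405] pointing down, gripper open.
Joint ranges: [-2.6, 2.6], [-0.5, 2.12], [-1.47, 1.34], [0.16, 2.42], [-1.27, 4.41], [0.06, 2.06], [-2.6, 2.6]. Speed limits (rad/s): [2.22, 2.22, 2.79, 2.79, 3.14, 3.14, 3.14].

### API

Orientations are given as a unit quaternion [x, y, z, w].
In Python, from workcell import manip, viewer, finder gives the robot as it stands.
- The arm moves only by the tool arm_command, never from a script. Its argument "plan" is a list of rows, each an object with "dp": the shift along the tool's x, y, z in mm, a list of three; "spin": the turn about the tool's z in rad. A call has 1 to 5 rows; each row shifts and turns the commanded pose from where the row before left it, along the tool's axes as they then stand; what a row does not reach is not made up. A row lasts 1/10 s, in which the tool goes at most 50 mm and 8.59 degrees, less where a joint would pass 70% of its speed; a pose out of reach is approached as far as the arm can. A call is refused whole if a number of a shift passes 50 or a number of a turn 0.15, either way. A call with a gripper value outside its range is refused whole. "grip" is the closure, from -1 (fully open) to 1 (shut), set as the call begins (left out, the last holds). The fingers move at their own pace and stop on an object; "newtons" is the grip in N (left out, the last holds). Time passes only in rows, so rows that do not move let the fingers close. It gives the time, the measured TCP pose, the force, the opening and the grip force at its end, in the units of the state.
- manip.get_obs(): the state, without advancing time (a new reading comes with each control period).
- viewer.camera(name): name is "side" or "top"; returns the picture (400x640x3 uint8, blue, green, red); there is no depth.
- viewer.camera_params(name): a dict with "vertical_fov" (degrees; the focal length in pixels is half the picture's height over the tangent of half this angle, whatever the lens; pixels are square), "cx", "cy" (the principal point, pixels), "R" (3x3) and "t" (3): a world point X has camera coordinates R X + t. Camera axes: x right, y down, z forward; pixel columns grow to the right and rows downward; lengths in m; the calibration is good to about 2 mm. A picture is of the moment at which its call begins. camera_params takes no time and is no camera call.
- manip.hand_in(): hands the job in; it is judged then, once.
Trained networks look in the newest picture that a camera, given by its name, has taken for a name from the list of things; names that differ only in an ending like _2 or _b are one class to them, and where a whole thing is asked for, a point or a joint stands for the part that bears it (a point fixed in the world has none). Each returns a list of dicts, best first, with "score" (0 to 1); they miss things now and then, are a little off and sometimes report something else, mostly with a low value. They report only what shows in the picture. A call takes as long as a camera call. They do not tell look-alikes from the thing itself.
- finder.find_in(camera, thing): "position" ([x, y, z] in m, in world coordinates, good to about 4 mm: the middle of the surface that is visible of it).
The state is a dict: "clock": time; "joint_pos": joint angles; "joint_velocities": joint speeds; "tau": joint torques, N m; "position": TCP position; "ee_rot": TCP orientation; "ft_force": force on the tool from outside, world axes, zero at the start; "torque": the same for the moment, N m; "grip_width": opening from 0.0 (shut) to 1.0 (fully open); "grasp_force": force on a finger pad.
Only numpy, scipy, OpenCV 4.12 (cv2) and the standard library are available. Lean on these libraries where they do the work, as an engineer would, in place of code of your own. Each camera call takes 0.05 s, during which the arm holds its last target. There are 200 camera calls.

### The job

One of the four headlamps in the model car's grille panel still stands proud in wet glue: press it fully home, until its trim ring lies against the panel like the other three. Then take the small aluminium curing torch out of its dock, carry it clear of the paint rack, and hold it upright, face down, centred over that same headlamp, with its face about a centimetre above the glass and not touching the lamp or the panel. Finish while still holding the torch there, steady, without having bumped or moved anything else on the bench.

Things in the scene. Friction and masses are not known exactly. Their poses are not given: they have to be found in the camera images.
- lamp (a joint): how far the proud headlamp has been pressed down, in m: at the start 0 to 0.0025 (standing 10 to 7.5 mm proud), 0.010 when fully home. It slides straight down, a stiff push fit: about 6 N moves it, and it stays where it is left.
- lamp_top (a point): top of the proud headlamp's glass dome, on its upright axis; sinks with the lamp (52 mm above the bench when home). Lamp: metal barrel 23 mm across going down into the panel, steel trim ring 28 mm across and 3 mm thick, glass dome 22 mm across rising 4 mm above the ring. Home: the ring lies on the panel's face. It may be in any of the four places; the other three look the same but are home.
- panel: grille panel, blue-grey resin, face up in two black cradles, fixed to the bench: 244 mm long along its y, 56 mm across its x, face 45 mm above the bench; the cradles reach 36 mm either side, 38 mm high; origin on the bench under its centre. The four lamp places lie on its long middle line at y = -94, -56, 56 and 94 mm, with a dark slatted grille between.
- torch_center (a point): centre of the loose aluminium torch (90 to 140 g), on its axis, 46 mm above its face; z from face to tail. 92 mm long, standing face down: head 33 mm across for the lowest 21 mm, tapering until 30 mm, barrel 25 mm across up to 88 mm, then a small rubber tail button. Grip the barrel about 14 mm above this centre: 32 mm of torch is then above the grip.
- torch_face (a point): centre of the flat round front face (the light's end, 33 mm across) of the torch, its lowest point as it stands; z points to the tail
- dock: charging dock of the torch, a black block 64 x 64 mm, 33 mm high on a 80 x 72 mm foot, fixed to the bench; origin on the bench under its hole. The hole, 36 mm wide and 25 mm deep, is open upwards and holds the torch's head loosely; the torch's face stands 8 mm above the bench.
- bit_stand: wooden block 62 x 62 mm with nine driver bits, 51 mm high in all, fixed to the bench; origin on the bench under its centre. Stands beside the dock; the two change places.
- rack: plywood paint rack full of dropper bottles, fixed to the bench between the dock and the panel: 260 mm long along its x, 66 mm wide, the bottle tops 84 mm above the bench; origin on the bench under its centre. Not to be touched.
- glue_center (a point): centre of a small loose amber glue bottle, 26 mm across, 68 mm high, standing beyond the panel; leave it
- wheel_center (a point): centre of a loose model car wheel lying flat, 68 mm across, 28 mm high, between the panel and the robot; leave it
- banana: a banana lying on the bench, about 200 mm long and 35 mm high, beyond the dock; leave it
- seat_tub: loose interior tub with seats of the model car, blue-grey, 200 x 150 mm, 61 mm high, to the left of the panel; leave it
- driver: a loose screwdriver lying to the right of the dock; leave it
- tail_strip: a loose clear red strip, 150 x 9 x 5 mm, lying near the robot; leave it
There are look-alikes about, which are no part of the job. Leave any green or red look-alike of the part that bears torch_center alone.

How it is judged:
On the way, in this order (a step that is already met when the one before it is completed fails the run):
1. the proud headlamp is pressed home, its trim ring against the panel (within 1.2 mm) (value of joint lamp above 0.0088 m), for 0.2 s.
2. the torch is lifted out of its dock in the fingers (z of torch_face in the frame of dock above 0.045 m and contact force between the fingers and torch above 1 N), for 0.2 s.
At the end, for the whole second after the job is handed in: The headlamp is home (within 1.2 mm), and the torch is held still in the fingers, tail up and upright within 7 degrees, its face centred over that headlamp within 7 mm and 4 to 17 mm above the top of its glass, touching neither lamp nor panel (value of joint lamp above 0.0088 m and contact force between the fingers and torch above 1 N and horizontal distance between torch_face and lamp_top below 0.007 m and z of torch_face in the frame of lamp_top between 0.004 and 0.017 m and angle between torch_face's own z axis and vertical below 0.12 rad and height (world z) of torch_center above 0.08 m and linear speed of torch below 0.02 m/s and contact force between torch and panel below 0.1 N and contact force between torch and lamp below 0.1 N); the arm keeps its last pose, push and grip.
It fails at once if the torch touches the headlamp or the panel (contact force between torch and lamp above 0.5 N or contact force between torch and panel above 0.5 N).
It fails at once if the paint rack or the bit stand is knocked (over 3 N) (contact force between any of rack, bit_stand and anything else above 3 N).
It fails at once if a bystander is moved by more than 20 mm (distance of any of glue_center, wheel_center, banana, seat_tub, driver, tail_strip from where it was at the start of the episode above 0.02 m).
It also fails if it takes over 64 s, if anything falls off the work surface, if the arm or the gripper's body presses on something with over 40 N, if the wrist force passes 120 N, or if a joint passes its speed limit or range.

## Working session

There is one attempt and no reset: what is moved stays moved. The work goes in short steps, Python scripts to look and compute and a tool call to move; the robot and the scene stay as the last step left them, time stands still between calls to the robot, and variables do not carry over. Pictures are saved under pics/ and viewed, at most 10 in all, crops included, and the job is handed in when it is done.

Besides the shell and the picture viewer there is one more tool, called in YAML: its name, and indented under it one key for each argument. arm_command: Moves the arm, as the interface text tells. Its arguments: {"type":"object","properties":{"plan":{"type":"array","items":{"type":"object","properties":{"dp":{"type":"array","items":{"type":"number"}},"spin":{"type":"number"}}}},"grip":{"type":"number"},"newtons":{"type":"number"}},"required":["plan"]}

```bash
mkdir -p pics
cat > h.py <<'E'
import numpy as np,cv2
from workcell import manip,viewer,finder
def ray(cam,u,v,z):
    p=viewer.camera_params(cam);f=200/np.tan(np.radians(p["vertical_fov"])/2)
    R=np.array(p["R"]);t=np.array(p["t"]);c=-R.T@t
    d=R.T@np.array([(u-p["cx"])/f,(v-p["cy"])/f,1]);return c+d*(z-c[2])/d[2]
def proj(cam,X):
    p=viewer.camera_params(cam);f=200/np.tan(np.radians(p["vertical_fov"])/2)
    q=np.array(p["R"])@np.array(X)+np.array(p["t"]);return np.array([p["cx"]+f*q[0]/q[2],p["cy"]+f*q[1]/q[2]])
E
python3 - <<'E'
from h import *
o=manip.get_obs();print(o)
for c in("top","side"):
    im=viewer.camera(c);cv2.imwrite(f"pics/{c}0.png",im)
    p=viewer.camera_params(c);print(c,p["vertical_fov"],-np.array(p["R"]).T@p["t"])
    for n in("lamp","lamp_top","panel","torch_center","torch_face","dock","bit_stand","rack","glue_center","wheel_center"):
        print(n,[(np.round(r["position"],3).tolist(),round(r["score"],2),proj(c,r["position"]).round().tolist()) for r in finder.find_in(c,n)[:5]])
E
```

```text
{'clock': 0.0, 'joint_pos': array([-1.24258119,  0.33285566, -0.0646823 ,  1.46094281,  0.02159184,
        1.3498986 , -0.08847441]), 'joint_velocities': array([-0.00120343,  0.00139749, -0.00055285, -0.00013624, -0.00075231,
       -0.00162591,  0.00054358]), 'tau': array([-7.39848165e-04, -6.25428271e+01,  4.89815895e-02, -3.91612887e+01,
        1.63097552e-02,  9.69478424e-03, -2.71296091e-05]), 'position': array([0.21474661, 0.58680881, 0.40392513]), 'ee_rot': array([ 1.74495598e-01,  9.84657702e-01, -6.98732011e-04, -9.14653293e-05]), 'ft_force': array([-0.15262303,  0.05275802, -0.35754193]), 'torque': array([-0.02707712, -0.03397094,  0.00663287]), 'grasp_force': 0.0, 'grip_width': 1.001256987779218}
top 42.117163566929804 [0.20522678 0.02782246 1.65259049]
lamp [([0.483, 0.241, 0.061], 0.49, [252.0, 213.0])]
lamp_top [([0.483, 0.151, 0.043], 0.43, [281.0, 216.0])]
panel [([0.486, 0.155, 0.044], 0.66, [280.0, 215.0])]
torch_center [([0.472, -0.234, 0.069], 0.58, [405.0, 225.0])]
torch_face [([0.549, -0.199, 0.062], 0.59, [394.0, 200.0]), ([0.6, -0.3, 0.079], 0.48, [427.0, 18
[... 656 characters left out ...]
]
panel [([0.471, 0.133, 0.044], 0.56, [281.0, 204.0])]
torch_center [([0.599, -0.311, 0.068], 0.76, [428.0, 241.0]), ([0.46, -0.244, 0.047], 0.67, [377.0, 263.0]), ([0.478, 0.236, 0.052], 0.67, [261.0, 188.0]), ([0.546, -0.212, 0.057], 0.54, [386.0, 237.0])]
torch_face [([0.464, -0.25, 0.051], 0.87, [379.0, 262.0]), ([0.549, -0.215, 0.054], 0.64, [387.0, 238.0]), ([0.601, -0.316, 0.067], 0.59, [430.0, 241.0])]
dock [([0.583, -0.32, 0.031], 0.68, [426.0, 255.0])]
bit_stand [([0.438, -0.327, 0.025], 0.96, [398.0, 290.0]), ([0.726, -0.27, 0.03], 0.6, [436.0, 221.0])]
rack [([0.552, -0.134, 0.045], 0.77, [364.0, 227.0])]
glue_center []
wheel_center [([0.346, 0.183, 0.03], 0.82, [240.0, 220.0])]
```

Run:
```python
import cv2,numpy as np
t=cv2.imread("pics/top0.png");s=cv2.imread("pics/side0.png")
a=cv2.resize(t[130:280,210:470],(780,450),interpolation=cv2.INTER_CUBIC)
b=cv2.resize(s[150:310,210:470],(780,480),interpolation=cv2.INTER_CUBIC)
cv2.imwrite("pics/ta.png",a);cv2.imwrite("pics/sa.png",b)
```

```text
(no output)
```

View pics/ta.png

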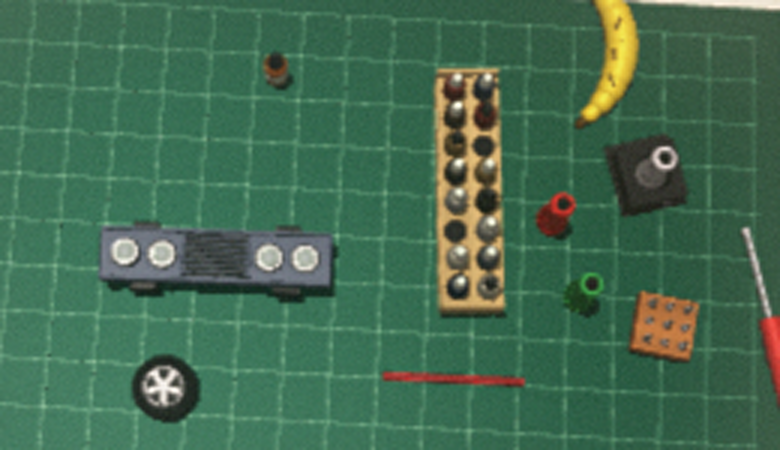

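View pics/sa.png

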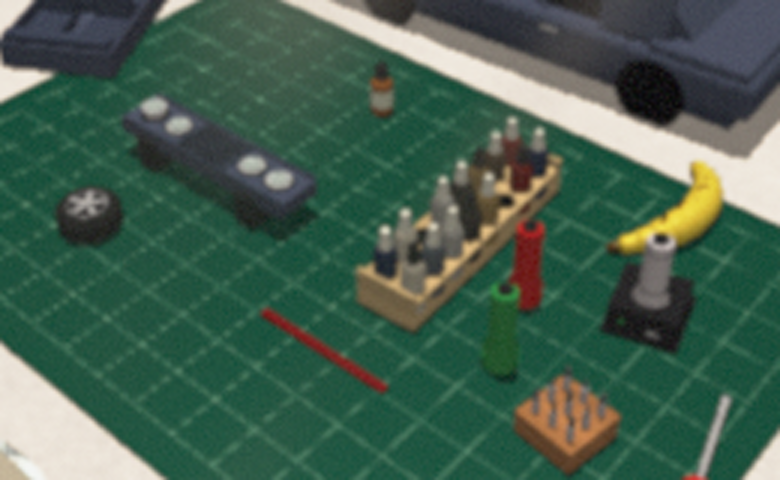

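The grey torch stands in the black dock (top crop 665,157, side crop 660,240). The red (560,205) and green (590,285) ones standing free are the look-alikes. The torch in the dock fits the description. Next I measure the four lamps and the torch tail.

```bash
cat >> h.py <<'E'
def tri(ut,us):
    from scipy.optimize import least_squares
    r=least_squares(lambda X:np.r_[proj("top",X)-ut,proj("side",X)-us],[.5,0,.05]);return r.x,np.abs(r.fun).max()
def blobs(im,box,thr):
    x0,y0,x1,y1=box;g=cv2.cvtColor(im,cv2.COLOR_BGR2GRAY)[y0:y1,x0:x1];g=cv2.resize(g,None,fx=4,fy=4,interpolation=cv2.INTER_CUBIC)
    n,l,st,c=cv2.connectedComponentsWithStats((g>thr).astype(np.uint8))
    return [((c[i]+.5)/4-.5+[x0,y0],(st[i][2:5]/[4,4,16]).tolist()) for i in range(1,n) if st[i][4]>300]
E
python3 - <<'E'
from h import *
t=cv2.imread("pics/top0.png");s=cv2.imread("pics/side0.png")
bt=blobs(t,(240,200,325,232),130);bs=blobs(s,(248,178,318,218),140)
bt.sort(key=lambda b:b[0][0]);bs.sort(key=lambda b:b[0][0])
for b in bt:print(b)
for b in bs:print(b)
if len(bt)==len(bs):
    for a,b in zip(bt,bs):print(tri(a[0],b[0]))
a=cv2.resize(t[195:235,240:330],(780,346),interpolation=cv2.INTER_CUBIC)
b=cv2.resize(s[175:225,245:320],(375,250),interpolation=cv2.INTER_CUBIC);c=cv2.resize(s[225:270,405:450],(250,250),interpolation=cv2.INTER_CUBIC)
o=np.zeros((600,780,3),np.uint8);o[:346]=a;o[348:598,:375]=b;o[348:598,400:650]=c
cv2.imwrite("pics/z.png",o)
print(ray("top",431.7,182.3,.1))
print("dock",ray("top",210+648/3,130+175/3,.033))
E
```

```text
(array([250.84700176, 213.05335097]), [9.75, 9.5, 70.875])
(array([263.33399348, 214.07607176]), [9.5, 9.5, 67.0625])
(array([299.13046059, 215.29427825]), [9.5, 9.5, 65.8125])
(array([311.12811005, 215.57332536]), [9.25, 8.75, 65.3125])
(array([260.93349057, 184.97877358]), [8.25, 5.5, 33.125])
(array([269.11401674, 191.12343096]), [7.75, 4.75, 29.875])
(array([293.54166667, 204.4171147 ]), [8.5, 5.25, 34.875])
(array([302.41464401, 209.28236246]), [8.75, 5.75, 38.625])
(array([0.48421947, 0.24368586, 0.05854692]), np.float64(0.5096071288808162))
(array([0.48472698, 0.20523445, 0.05127724]), np.float64(0.5916467642855991))
(array([0.48699118, 0.09316977, 0.05192712]), np.float64(0.5033771839940755))
(array([0.48830325, 0.05567947, 0.05134885]), np.float64(0.4760794928826044))
[ 0.60355356 -0.30854557  0.1       ]
dock [ 0.59979193 -0.30505758  0.033     ]
```

View pics/z.png

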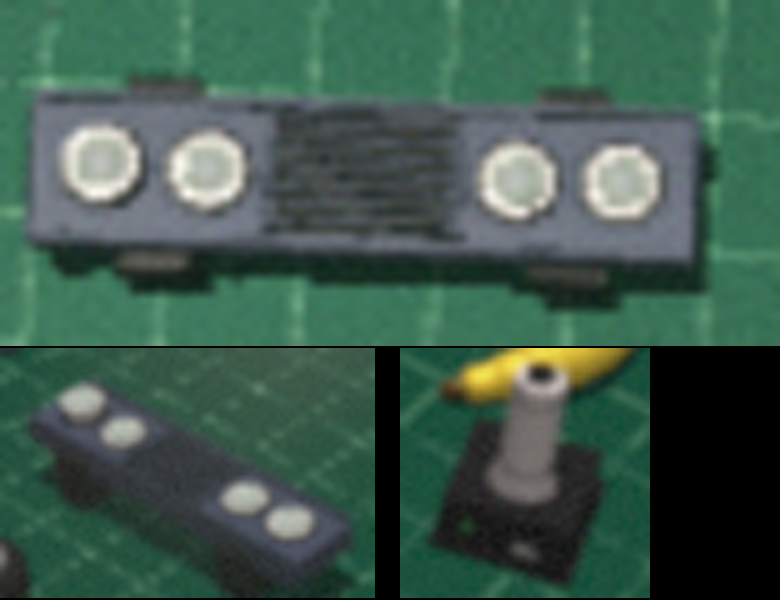

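The leftmost lamp, about (0.484, 0.243), stands about 7 mm higher than the other three, so that one is proud. I move over it with the fingers shut.

arm_command:
  plan:
    - {"dp": [-37,-23,0]}
    - {"dp": [-37,-23,0]}
    - {"dp": [-37,-23,0]}
    - {"dp": [-37,-23,0]}
    - {"dp": [-37,-23,0]}
  grip: 1
  newtons: 40

```text
invalid input at $.plan[0]: expected keys dp, spin
```

arm_command:
  plan:
    - {"dp": [-37,-23,0]}
    - {"dp": [-37,-23,0]}
    - {"dp": [-37,-23,15]}
    - {"dp": [-37,-23,25]}
    - {"dp": [-37,-23,25]}

```text
invalid input at $.plan[0]: expected keys dp, spin
```

arm_command:
  plan:
    - {"dp": [0,0,20]}
    - {"dp": [0,0,0]}
    - {"dp": [0,0,0]}

```text
invalid input at $.plan[0]: expected keys dp, spin
```

arm_command:
  plan:
    - {"dp": [-37,-23,0],"spin": 0}
    - {"dp": [-37,-23,0],"spin": 0}
    - {"dp": [-37,-23,0],"spin": 0}
    - {"dp": [-37,-23,0],"spin": 0}
    - {"dp": [-37,-23,0],"spin": 0}
  grip: 1
  newtons: 40

```text
clock: 1.6
position: [0.3498, 0.4138, 0.4049]
ee_rot: [0.174, 0.985, 0.0, 0.0]
ft_force: [1.9, 0.0, 0.2]
grip_width: 0.143
grasp_force: 0.0
```

arm_command:
  plan:
    - {"dp": [-37,-23,0],"spin": 0}
    - {"dp": [-37,-23,0],"spin": 0}
    - {"dp": [-37,-23,10],"spin": 0}
    - {"dp": [-37,-23,20],"spin": 0}
    - {"dp": [-37,-23,20],"spin": 0}

```text
clock: 2.1
position: [0.4841, 0.2423, 0.3547]
ee_rot: [0.174, 0.985, 0.001, 0.001]
ft_force: [0.7, 1.7, -0.6]
grip_width: 0.0
grasp_force: 0.0
```

arm_command:
  plan:
    - {"dp": [0,0,20],"spin": 0}
    - {"dp": [0,0,0],"spin": 0}
    - {"dp": [0,0,0],"spin": 0}

```text
clock: 2.4
position: [0.4828, 0.2447, 0.3351]
ee_rot: [0.174, 0.985, 0.0, -0.0]
ft_force: [0.5, -0.4, 0.6]
grip_width: -0.001
grasp_force: 0.0
```

arm_command:
  plan:
    - {"dp": [-1,-1,30],"spin": 0}
    - {"dp": [0,0,30],"spin": 0}
    - {"dp": [0,0,25],"spin": 0}
    - {"dp": [0,0,7],"spin": 0}
    - {"dp": [0,0,0],"spin": 0}

```text
clock: 2.9
position: [0.4835, 0.2435, 0.2431]
ee_rot: [0.174, 0.985, 0.0, -0.0]
ft_force: [-0.4, 0.1, -0.2]
grip_width: 0.005
grasp_force: 0.0
```

Run:
```python
from h import *
print(manip.get_obs()["position"])
t=viewer.camera("top");s=viewer.camera("side")
a=cv2.resize(t[190:240,230:330],(600,300),interpolation=cv2.INTER_CUBIC)
b=cv2.resize(s[150:210,225:325],(500,300),interpolation=cv2.INTER_CUBIC)
o=np.zeros((600,600,3),np.uint8);o[:300]=a;o[300:,:500]=b
cv2.imwrite("pics/p.png",o)
```

```text
[0.48350714 0.24350337 0.24313307]
```

View pics/p.png

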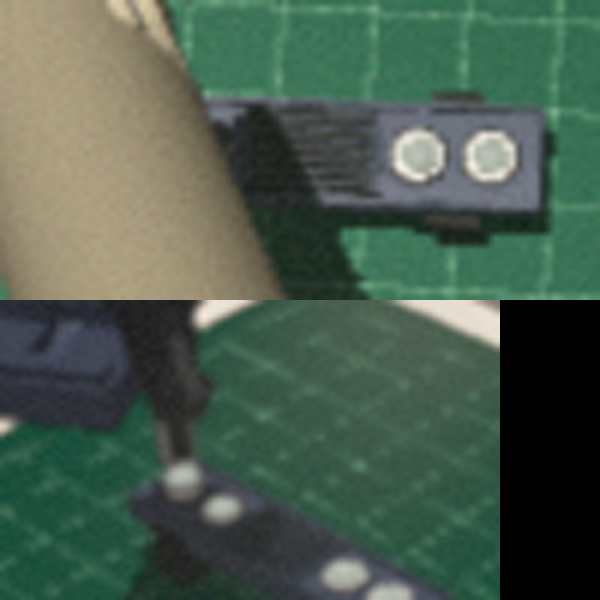

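The shut fingertips stand just above the proud lamp in the side view, at (180,460) over the lamp at (183,478). I press.

arm_command:
  plan:
    - {"dp": [0,0,5],"spin": 0}
    - {"dp": [0,0,4],"spin": 0}
    - {"dp": [0,0,2],"spin": 0}
    - {"dp": [0,0,2],"spin": 0}
    - {"dp": [0,0,0],"spin": 0}

```text
clock: 3.5
position: [0.484, 0.2428, 0.2301]
ee_rot: [0.174, 0.985, 0.0, 0.0]
ft_force: [0.3, 0.3, 3.6]
grip_width: -0.005
grasp_force: 1.4
```

arm_command:
  plan:
    - {"dp": [0,0,2],"spin": 0}
    - {"dp": [0,0,2],"spin": 0}
    - {"dp": [0,0,0],"spin": 0}

```text
clock: 3.8
position: [0.484, 0.2427, 0.2261]
ee_rot: [0.174, 0.985, 0.0, 0.0]
ft_force: [1.1, 1.0, 3.3]
grip_width: -0.001
grasp_force: 1.5
```

arm_command:
  plan:
    - {"dp": [0,0,1],"spin": 0}
    - {"dp": [0,0,1],"spin": 0}
    - {"dp": [0,0,0],"spin": 0}

```text
clock: 4.1
position: [0.4841, 0.2428, 0.225]
ee_rot: [0.175, 0.985, 0.001, 0.0]
ft_force: [-3.2, -0.6, 13.9]
grip_width: -0.003
grasp_force: 7.4
```

arm_command:
  plan:
    - {"dp": [0,0,0.5],"spin": 0}
    - {"dp": [0,0,0.5],"spin": 0}
    - {"dp": [0,0,0],"spin": 0}

```text
clock: 4.4
position: [0.4842, 0.2428, 0.2249]
ee_rot: [0.175, 0.985, 0.001, 0.0]
ft_force: [-7.7, -4.1, 24.9]
grip_width: 0.0
grasp_force: 12.7
```

The force rose to 25 N at the expected home height. I lift, then confirm.

arm_command:
  plan:
    - {"dp": [0,0,-20],"spin": 0}
    - {"dp": [0,0,-40],"spin": 0}
    - {"dp": [0,0,-40],"spin": 0}
    - {"dp": [0,0,-35],"spin": 0}
    - {"dp": [0,-40,0],"spin": 0}
  grip: -1

```text
clock: 4.9
position: [0.471, 0.2086, 0.3622]
ee_rot: [0.172, 0.985, 0.003, 0.003]
ft_force: [1.3, 0.4, 0.7]
grip_width: 0.847
grasp_force: 0.0
```

arm_command:
  plan:
    - {"dp": [-5,-45,0],"spin": 0}
    - {"dp": [-5,-45,0],"spin": 0}
    - {"dp": [-5,-45,0],"spin": 0}
    - {"dp": [-5,-45,0],"spin": 0}
    - {"dp": [-5,-45,0],"spin": 0}

```text
clock: 5.4
position: [0.4152, -0.0167, 0.3575]
ee_rot: [0.174, 0.985, 0.0, -0.0]
ft_force: [1.2, 0.1, 0.1]
grip_width: 1.0
grasp_force: 0.0
```

Run:
```python
from h import *
print(manip.get_obs()["position"])
print(tri([431.4,182.0],[430,229.2]))
t=viewer.camera("top");s=viewer.camera("side");cv2.imwrite("pics/t1.png",t);cv2.imwrite("pics/s1.png",s)
bt=blobs(t,(240,200,325,232),130);bs=blobs(s,(248,178,318,218),140)
bt.sort(key=lambda b:b[0][0]);bs.sort(key=lambda b:b[0][0]);print(len(bt),len(bs))
for a,b in zip(bt,bs):print(tri(a[0],b[0]))
```

```text
[ 0.41523115 -0.01669239  0.35745765]
(array([ 0.60436031, -0.30768329,  0.10248306]), np.float64(0.21128288793096317))
5 4
(array([0.48382653, 0.24351133, 0.05066364]), np.float64(0.4597363065102513))
(array([0.48469914, 0.20518865, 0.05131251]), np.float64(0.5846837738744739))
(array([0.48695205, 0.09316937, 0.05192119]), np.float64(0.49227627355480763))
(array([0.49004035, 0.05760228, 0.04940594]), np.float64(0.47638032605965464))
```

The lamp is home: its measured height is 50.7 mm against about 51.5 mm for the others. Now the torch, at about (0.603, -0.307).

arm_command:
  plan:
    - {"dp": [-30,-23,0],"spin": 0}
    - {"dp": [-30,-23,0],"spin": 0}
    - {"dp": [-30,-23,0],"spin": 0}
    - {"dp": [-30,-23,0],"spin": 0}
    - {"dp": [-30,-23,0],"spin": 0}

```text
clock: 6.0
position: [0.5182, -0.1754, 0.3574]
ee_rot: [0.174, 0.985, 0.0, -0.0]
ft_force: [0.9, 1.3, -0.0]
grip_width: 0.999
grasp_force: 0.0
```

arm_command:
  plan:
    - {"dp": [-30,-23,0],"spin": 0}
    - {"dp": [-30,-23,0],"spin": 0}
    - {"dp": [-30,-23,0],"spin": 0}
    - {"dp": [-32,-24,0],"spin": 0}
    - {"dp": [0,0,0],"spin": 0}

```text
clock: 6.5
position: [0.6007, -0.3075, 0.3555]
ee_rot: [0.176, 0.984, -0.001, -0.001]
ft_force: [-1.1, 0.3, -0.2]
grip_width: 0.999
grasp_force: 0.0
```

arm_command:
  plan:
    - {"dp": [0,0,20],"spin": 0}
    - {"dp": [0,0,20],"spin": 0}
    - {"dp": [0,0,0],"spin": 0}

```text
clock: 6.8
position: [0.5996, -0.3025, 0.3145]
ee_rot: [0.174, 0.985, 0.001, -0.003]
ft_force: [-0.1, 0.9, 0.4]
grip_width: 0.998
grasp_force: 0.0
```

Run:
```python
from h import *
o=manip.get_obs();print(o["position"])
s=viewer.camera("side");t=viewer.camera("top")
a=cv2.resize(s[170:290,360:490],(520,480),interpolation=cv2.INTER_CUBIC)
cv2.imwrite("pics/g.png",a)
```

```text
[ 0.59957437 -0.30248627  0.31447262]
```

View pics/g.png

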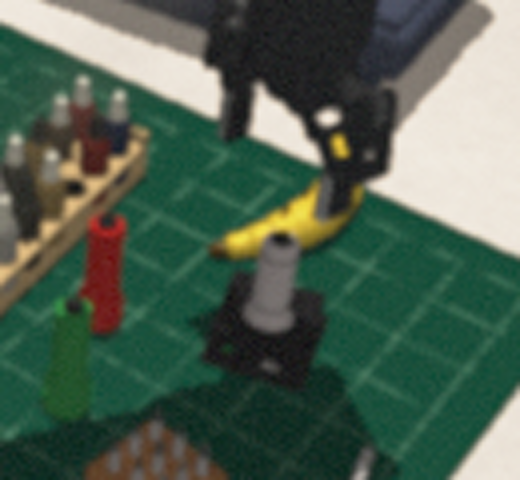

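The open fingers straddle the grey torch from above (torch at crop 275,285). The red (105,270) and green (70,360) ones stand clear. I descend.

arm_command:
  plan:
    - {"dp": [-2,-1,20],"spin": 0}
    - {"dp": [0,0,15],"spin": 0}
    - {"dp": [0,0,0],"spin": 0}

```text
clock: 7.2
position: [0.6013, -0.3047, 0.2811]
ee_rot: [0.174, 0.985, 0.0, -0.001]
ft_force: [0.1, -0.1, -0.2]
grip_width: 1.0
grasp_force: 0.0
```

arm_command:
  plan:
    - {"dp": [-2,-2,10],"spin": 0}
    - {"dp": [0,0,15],"spin": 0}
    - {"dp": [0,0,15],"spin": 0}
    - {"dp": [0,0,15],"spin": 0}
    - {"dp": [0,0,3],"spin": 0}

```text
clock: 7.7
position: [0.6022, -0.3074, 0.2218]
ee_rot: [0.174, 0.985, 0.0, -0.002]
ft_force: [0.5, 0.1, 0.1]
grip_width: 0.997
grasp_force: 0.0
```

arm_command:
  plan:
    - {"dp": [0,0,0],"spin": 0}
    - {"dp": [0,0,0],"spin": 0}
    - {"dp": [0,0,0],"spin": 0}
    - {"dp": [0,0,0],"spin": 0}
    - {"dp": [0,0,0],"spin": 0}
  grip: 1
  newtons: 30

```text
clock: 8.2
position: [0.6032, -0.3078, 0.2252]
ee_rot: [0.174, 0.985, 0.0, 0.0]
ft_force: [0.4, 0.4, 0.8]
grip_width: 0.277
grasp_force: 31.1
```

arm_command:
  plan:
    - {"dp": [0,0,0],"spin": 0}
    - {"dp": [0,0,0],"spin": 0}
    - {"dp": [0,0,0],"spin": 0}
    - {"dp": [0,0,0],"spin": 0}
    - {"dp": [0,0,0],"spin": 0}

```text
clock: 8.7
position: [0.6032, -0.3078, 0.2251]
ee_rot: [0.174, 0.985, 0.0, 0.0]
ft_force: [0.3, 1.8, 4.6]
grip_width: 0.275
grasp_force: 31.3
```

arm_command:
  plan:
    - {"dp": [0,0,-5],"spin": 0}
    - {"dp": [0,0,-10],"spin": 0}
    - {"dp": [0,0,-15],"spin": 0}
    - {"dp": [0,0,-20],"spin": 0}
    - {"dp": [0,0,-20],"spin": 0}
  newtons: 45

```text
clock: 9.2
position: [0.6024, -0.3086, 0.2965]
ee_rot: [0.175, 0.985, -0.0, -0.0]
ft_force: [0.2, -0.2, -2.4]
grip_width: 0.271
grasp_force: 44.4
```

arm_command:
  plan:
    - {"dp": [0,0,-20],"spin": 0}
    - {"dp": [0,0,-25],"spin": 0}
    - {"dp": [0,0,-25],"spin": 0}
    - {"dp": [0,0,0],"spin": 0}
    - {"dp": [0,0,0],"spin": 0}

```text
clock: 9.7
position: [0.6025, -0.3085, 0.3658]
ee_rot: [0.175, 0.985, -0.0, 0.001]
ft_force: [0.7, 1.0, -2.3]
grip_width: 0.275
grasp_force: 44.4
```

Run:
```python
from h import *
o=manip.get_obs();p=o["position"];print(p,o["clock"])
s=viewer.camera("side");t=viewer.camera("top")
f=p-[0,0,.217];print(proj("side",f),proj("side",f+[0,0,.092]),proj("top",f))
u,v=proj("side",f+[0,0,.046]).astype(int)
a=cv2.resize(s[v-60:v+60,u-65:u+65],(650,600),interpolation=cv2.INTER_CUBIC)
cv2.imwrite("pics/l.png",a);print(u,v)
```

```text
[ 0.6024608  -0.30849555  0.36575518] 9.7
[432.17246532 216.16030476] [437.53821885 186.76584948] [435.26726148 178.78666293]
434 201
```

View pics/l.png

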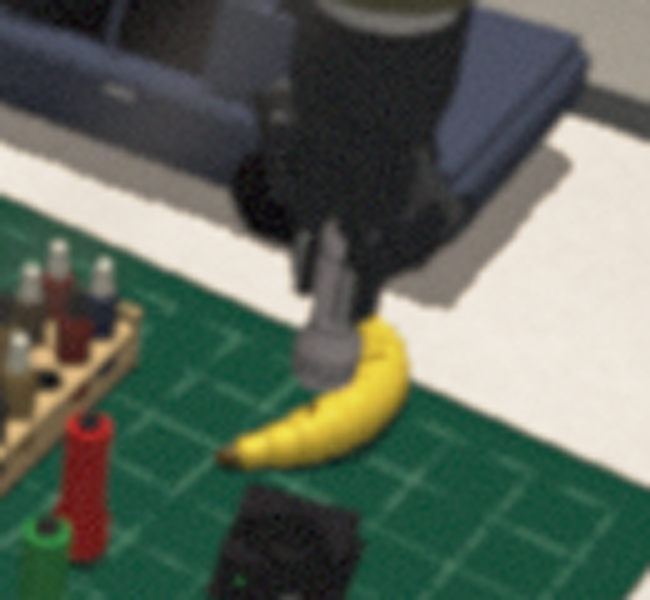

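The torch is held upright in the fingers (face at crop 328,370, where I predicted it), with the face about 15 cm up. I carry it over the rack.

arm_command:
  plan:
    - {"dp": [10,16,0],"spin": 0}
    - {"dp": [20,32,0],"spin": 0}
    - {"dp": [20,32,0],"spin": 0}
    - {"dp": [20,32,0],"spin": 0}
    - {"dp": [20,32,0],"spin": 0}

```text
clock: 10.3
position: [0.5671, -0.1403, 0.3636]
ee_rot: [0.175, 0.985, -0.0, -0.001]
ft_force: [0.7, 0.3, -1.6]
grip_width: 0.271
grasp_force: 44.4
```

arm_command:
  plan:
    - {"dp": [20,32,0],"spin": 0}
    - {"dp": [20,32,0],"spin": 0}
    - {"dp": [20,32,0],"spin": 0}
    - {"dp": [20,32,0],"spin": 0}
    - {"dp": [20,32,0],"spin": 0}

```text
clock: 10.8
position: [0.528, 0.0442, 0.3639]
ee_rot: [0.175, 0.985, -0.0, -0.001]
ft_force: [1.2, -0.3, -1.4]
grip_width: 0.271
grasp_force: 44.4
```

arm_command:
  plan:
    - {"dp": [20,32,0],"spin": 0}
    - {"dp": [20,32,0],"spin": 0}
    - {"dp": [20,32,0],"spin": 0}
    - {"dp": [20,32,0],"spin": 0}
    - {"dp": [20,32,0],"spin": 0}

```text
clock: 11.3
position: [0.4892, 0.2287, 0.3639]
ee_rot: [0.175, 0.985, -0.001, -0.001]
ft_force: [0.6, -0.3, -0.5]
grip_width: 0.272
grasp_force: 44.4
```

arm_command:
  plan:
    - {"dp": [8,12,0],"spin": 0}
    - {"dp": [0,0,0],"spin": 0}
    - {"dp": [0,0,0],"spin": 0}

```text
clock: 11.6
position: [0.4868, 0.2405, 0.3641]
ee_rot: [0.175, 0.985, -0.001, -0.0]
ft_force: [-0.9, -0.8, -1.5]
grip_width: 0.272
grasp_force: 44.4
```

arm_command:
  plan:
    - {"dp": [3.5,1.5,15],"spin": 0}
    - {"dp": [0,0,20],"spin": 0}
    - {"dp": [0,0,20],"spin": 0}
    - {"dp": [0,0,9],"spin": 0}
    - {"dp": [0,0,0],"spin": 0}

```text
clock: 12.1
position: [0.4839, 0.2427, 0.2997]
ee_rot: [0.175, 0.984, -0.001, -0.001]
ft_force: [0.7, 0.0, -0.8]
grip_width: 0.269
grasp_force: 44.4
```

Run:
```python
from h import *
o=manip.get_obs();p=o["position"];print(p,o["clock"])
s=viewer.camera("side");t=viewer.camera("top");cv2.imwrite("pics/s2.png",s)
f=p-[0,0,.217];L=[.4839,.2434,.052]
for X in(f,f+[0,0,.092],L):
    q=proj("side",X);print(q,(q-[225,140])*8)
a=cv2.resize(s[140:210,225:315],(720,560),interpolation=cv2.INTER_CUBIC);cv2.imwrite("pics/h.png",a)
```

```text
[0.48391467 0.2427158  0.29967807] 12.1
[259.64021755 179.17028321] [277.12174044 313.36226569]
[255.99488127 154.65444246] [247.95905018 117.23553971]
[260.64803917 186.80402408] [285.18431335 374.43219264]
```

View pics/h.png

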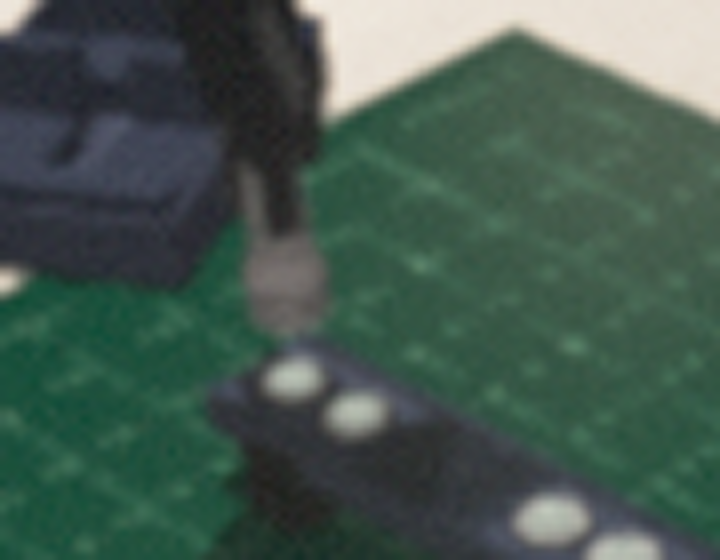

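The torch head (286,290) stands over the lamp (293,378). Both sit about 8 px right of prediction, so they line up. I descend to about 1 cm above the glass.

arm_command:
  plan:
    - {"dp": [0,0,6],"spin": 0}
    - {"dp": [0,0,6],"spin": 0}
    - {"dp": [0,0,6],"spin": 0}
    - {"dp": [0,0,2],"spin": 0}
    - {"dp": [0,0,0],"spin": 0}

```text
clock: 12.7
position: [0.4837, 0.2441, 0.2803]
ee_rot: [0.174, 0.985, -0.0, -0.0]
ft_force: [-0.5, 0.5, -1.3]
grip_width: 0.274
grasp_force: 44.4
```

arm_command:
  plan:
    - {"dp": [0,0,0],"spin": 0}
    - {"dp": [0,0,0],"spin": 0}

```text
clock: 12.9
position: [0.4839, 0.2442, 0.2809]
ee_rot: [0.174, 0.985, 0.0, 0.0]
ft_force: [0.5, -0.0, -0.5]
grip_width: 0.275
grasp_force: 44.4
```

Run:
```python
from h import *
o=manip.get_obs();p=o["position"];print(p,o["clock"])
s=np.mean([viewer.camera("side") for _ in range(6)],0).astype(np.uint8)
X=[p-[0,0,.217]+d for d in([0,0,0],[0,0,.021],[0,0,.092])]+[np.array([.4839,.2434,.048])]
c=(lambda C,r:[proj("side",C+r*np.array([np.cos(a),np.sin(a),0])) for a in np.linspace(0,6.28,60)])
a=cv2.resize(s[150:205,230:300],(763,600),interpolation=cv2.INTER_CUBIC);k=600/55
b=a.copy()
for C,r in((X[0],.0165),(X[1],.0165),(X[3],.014)):
    pts=np.array([((q+.5+[.8,.5])-[230,150])*k for q in c(C,r)]).astype(int)
    cv2.polylines(b,[pts.reshape(-1,1,2)],True,(0,255,255),1)
cv2.imwrite("pics/f.png",b)
```

```text
[0.48392579 0.24419997 0.28093564] 12.9
```

View pics/f.png

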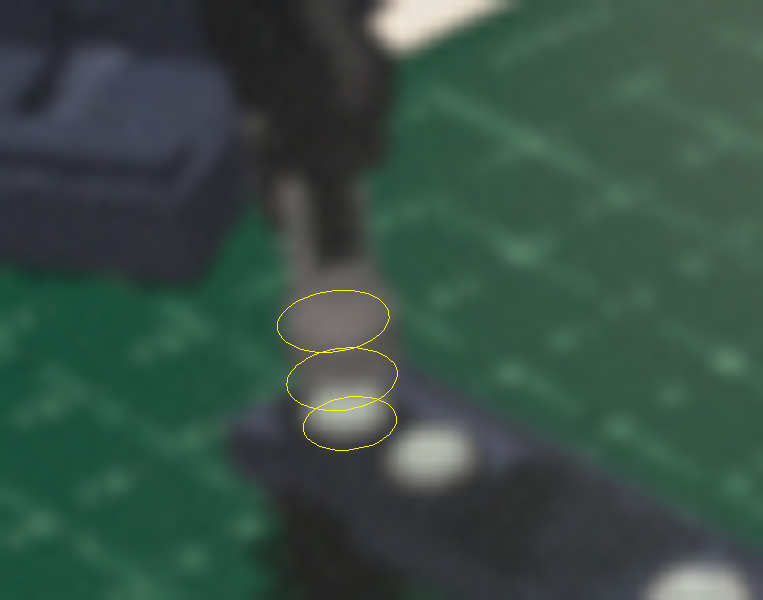

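The torch is centred over the lamp, with its face perhaps 12 to 14 mm above the glass. I lower it 3 mm and hold.

arm_command:
  plan:
    - {"dp": [0,0,1.5],"spin": 0}
    - {"dp": [0,0,1.5],"spin": 0}
    - {"dp": [0,0,0],"spin": 0}
    - {"dp": [0,0,0],"spin": 0}
    - {"dp": [0,0,0],"spin": 0}

```text
clock: 13.7
position: [0.4839, 0.2441, 0.2777]
ee_rot: [0.174, 0.985, 0.0, 0.0]
ft_force: [-0.5, -0.2, -1.1]
grip_width: 0.27
grasp_force: 44.4
```

arm_command:
  plan:
    - {"dp": [0,0,0],"spin": 0}
    - {"dp": [0,0,0],"spin": 0}
    - {"dp": [0,0,0],"spin": 0}
    - {"dp": [0,0,0],"spin": 0}
    - {"dp": [0,0,0],"spin": 0}

```text
clock: 14.2
position: [0.4838, 0.2441, 0.2777]
ee_rot: [0.174, 0.985, 0.0, 0.0]
ft_force: [0.0, 0.2, -1.0]
grip_width: 0.278
grasp_force: 44.4
```

Run:
```python
from h import *
o=manip.get_obs();print(o["position"],abs(o["joint_velocities"]).max(),o["grasp_force"])
print(manip.hand_in())
```

```text
[0.48384627 0.24412665 0.27773044] 0.0018407397148027817 44.4260573387146
the job is handed in; nothing more can be done
None
```

I pressed the proud headlamp home and handed in with the torch held still, upright and face down, centred over it with its face an estimated 1 cm above the glass; hand-in returned no verdict.

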